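Lock a mounted lino block in the registration bed

ROBOT

A 6-joint arm with a two-finger parallel gripper is mounted at the origin on a cart in front of the work surface, level with it; the furniture and walls round the work are solid. World frame = base frame: x ahead of the robot, y to its left, z up, the work surface at z = 0. Lengths are in m, angles in degrees, forces in N, time in s.
With the tool pointing down it reaches from about 0.35 to 0.875 m from the base axis. Payload 4.2 kg.
Tool frame: the origin (TCP) lies where the fingers leave the gripper's body, on its centre line; the fingertips stand 70 mm ahead of it and the grasp point (between the pads) lies 51 mm ahead of it; z points along the fingers, y is the direction in which the jaws open and shut (so a half turn about z gives the same grasp; the last joint's range is limited). The gripper opens to 87 mm and grips with 3 to 60 N. Pads are 19 mm wide; open, the fingers measure 117 mm over their backs; the gripper's body (75 mm by 190 mm) begins 51 mm behind the grasp point.
Start: joints at [-53.881, 22.042, 0.453, 0, -68.411, -14.817], TCP at [0.227, -0.582, 0.292] pointing down, gripper open.
Joint ranges: [-179.83, 179.83], [-69.29, 118.12], [-61.27, 80.66], [-181.25, 117.63], [-171.15, -9.14], [-177.46, 177.46]. Speed limits (degrees/s): [159.86, 159.86, 180, 180, 180, 180].

INTERFACE

Orientations are given as a 3x3 rotation matrix whose columns are the frame's x, y, z axes.
In Python, from station import sense, capture, camera_model, finish_job gives the robot as it stands.
- The arm moves only by the shell command python3 -m inch 'ROWS'. ROWS is JSON, a list of rows, each an object with "hand": the closure, from 0 (fully open) to 1 (shut); "slide": the shift along the world's x, y, z in cm, a list of three; "yaw": the turn about the world's z in rad. A call has 1 to 10 rows; each row is the pose to reach, as a shift and turn from the pose commanded when the call began; what a row does not reach only later rows make up. A row lasts 1/8 s, in which the tool goes at most 62.5 mm and 10.7 degrees, less where a joint would pass 70% of its speed; a pose out of reach is approached as far as the arm can. A call with a gripper value outside its range is refused whole. The fingers move at their own pace and stop on an object; the grip force is fixed at half the most. Time passes only in rows, so rows that repeat a pose let the fingers close. It gives the time, the measured TCP pose, the force and the opening at its end, in the units of the state.
- sense(): the state, without advancing time (a new reading comes with each control period).
- capture(name): name is "scene" or "top"; returns the picture (384x512x3 uint8, blue, green, red); there is no depth.
- camera_model(name): a dict with "mtx" (3x3 intrinsics, pixels), "xyz" and "orientation" of the camera in the world. Camera axes: x right, y up, looking along -z (the intrinsics and any distortion apply to the point x, -y, -z); pixel columns grow to the right and rows downward; lengths in m; the calibration is good to about 2 mm. A picture is of the moment at which its call begins. camera_model takes no time and is no camera call.
- finish_job(): hands the job in, once; it reports no verdict.
The state is a dict: "time_s": time; "joints": joint angles; "joint_velocities": joint speeds; "effort": joint torques, N m; "tcp_pos": TCP position; "ee_rot": TCP orientation; "wrist_force": force on the tool from outside, world axes, zero at the start; "moment": the same for the moment, N m; "gripper_width": opening from 0.0 (shut) to 1.0 (fully open).
Only numpy, scipy, OpenCV 4.12 (cv2) and the standard library are available. Lean on these libraries where they do the work, as an engineer would, in place of code of your own. Each camera call takes 0.05 s, during which the arm holds its last target. There are 200 camera calls.

TASK

Get the stepped lino block ready for printing: swing the registration bed's clamp dog well open, lift the block out of the galley by its two ends and put it down flat on the bed clear of the lip, letting go of it. Then take it again by its long sides and slide it along the bed, stepped end first, under the lip until it is home against both the head stop and the side fence, and swing the dog shut so that it grips the block. Leave the other two blocks lying in the galley.

Things in the scene. Friction and masses are not known exactly. Their poses are not given: they have to be found in the camera images.
- block_center (a point): Centre, half-way up, of the block to lock: plywood mount 64 (x) x 48 (y) x 17 mm with a dark carved lino face 6 mm thick, 23 mm high in all, 60 to 130 g. The lino stops 12 mm short of the +x end: a bare step 17 mm high, which only this block has. z up. In the galley it has a neighbour 6 mm from its long side, so there it can be taken only by its two ends, 64 mm apart.
- block: The same stepped block (carved leaf); origin at the centre of its underside, +x toward the step.
- block_rings_center (a point): Centre, half-way up, of another block in the galley, 64 x 48 x 23 mm, no step, carved rings; it stays there.
- block_waves_center (a point): Centre, half-way up, of another block in the galley, 50 x 48 x 23 mm, no step, carved waves; it stays there.
- galley: Fixed steel tray 165 (x) x 185 (y) mm, floor 2 mm thick, rims 12 mm high and 2.5 mm thick at +x, +y and -y, open at -x; origin at the centre of its underside. The three blocks lie in it side by side along y, 54 mm apart, in any order, lengths along x, the step toward +x; over 40 mm are free beyond the ends.
- bed: Fixed registration bed, a grey-topped board 170 (x) x 205 (y) x 8 mm; origin at the centre of its underside, +x toward the head stop. Its top is flat and free but for the head stop, the side fence and the dog.
- head_stop (a point): Foot of the head stop's face, at the bed's top, axes as the bed's: an aluminium bar along y, at x = 55 mm in the bed's frame, y from 7 to 93 mm. A steel lip on it overhangs the bed by 9 mm toward -x, underside 19.5 mm and top 22 mm above the bed's top: it passes over the block's 17 mm step, not over its 23 mm face.
- side_fence (a point): Foot of the side fence's face, at the bed's top, axes as the bed's: an aluminium bar along x, only 8 mm high and 12 mm wide, at y = 79 mm in the bed's frame, x from -71 to 55 mm. Fingers that hold the block more than 8 mm above the bed's top pass over it.
- seat (a point): Where the block's centre (half-way up) is when the block is home against head stop and side fence; (23, 55, 19.5) mm in the bed's frame, axes as the bed's; the block's +x then points along +x.
- dog (a joint): Angle (rad) of the clamp dog, a flat steel lever up to 11 mm above the bed's top: 0 = shut, its round nose pointing to the bed's +y and pressing on the middle of the block's long side; grows counter-clockwise from above as it opens, to 1.75 (nose toward -x). Stop at -0.08, just over centre. Stays where left: about 2 N at the knob, up to 12 N over the last 0.3 rad, where it squeezes the block.
- dog_knob (a point): On the axis of the dog's upright black knob, a round post 14 mm thick, 31 mm above the bed's top; the post ends 46 mm above it. It stands 60 mm from dog_pivot, in the bed's direction 225 deg (-x -y) plus the joint angle. It can be gripped from above and led round its arc.
- dog_pivot (a point): The dog's upright axis, at the height of the bed's top; axes as the bed's; (23, -15, 8) mm in the bed's frame. The shut nose reaches 46.3 mm from it; the long side of a block that is home is 46 mm away.
Things that resemble listed ones, but are neither listed nor needed, are in the scene too. Leave any pink or red look-alike of the block alone.

How it is judged (in metres and radians):
On the way, in this order (a step that is already met when the one before it is completed fails the run):
1. the dog is swung well open (value of joint dog above 1.2 rad), for 0.2 s.
2. the block lies flat on the bed, clear of the lip, and has been let go (x of block_center in the frame of seat between -0.1 and -0.01 m and y of block_center in the frame of seat between -0.15 and 0.01 m and z of block_center in the frame of seat between -0.003 and 0.003 m and angle between block_center's own z axis and vertical below 0.06 rad and contact force between the fingers and block below 0.1 N), for 0.2 s.
3. the block has been slid under the lip and home into the corner, the dog still open (x of block_center in the frame of seat above -0.004 m and y of block_center in the frame of seat above -0.004 m and distance between block_center and seat below 0.007 m and value of joint dog above 0.6 rad), for 0.2 s.
At the end, for the whole second after the job is handed in: The stepped block lies flat and at rest under the lip, within 2 mm of head stop and side fence and square to 0.04 rad; the dog is shut (under 0.12 rad) and squeezes it (block-to-bed forces, dog included, over 4 N in all); the other two blocks are within 30 mm of their starts (x of block_center in the frame of seat above -0.002 m and y of block_center in the frame of seat above -0.002 m and distance between block_center and seat below 0.004 m and angle between the x axis of block_center and the x axis of seat, either way round below 0.04 rad and angle between block_center's own z axis and vertical below 0.05 rad and value of joint dog below 0.12 rad and contact force between block and bed above 4 N and linear speed of block below 0.01 m/s and distance of each of block_rings_center, block_waves_center from where it was at the start of the episode below 0.03 m); the robot touches nothing.
It also fails if it takes over 72 s, if anything falls off the work surface, if the arm or the gripper's body presses on something with over 40 N, if the wrist force passes 120 N, or if a joint passes its speed limit or range.

## Working session

There is one attempt and no reset: what is moved stays moved. The work goes in short steps, Python scripts to look and compute and a shell command to move; the robot and the scene stay as the last step left them, time stands still between calls to the robot, and variables do not carry over. Pictures are saved under pics/ and viewed, about 8 in all and at most 12, crops included, and the job is handed in when it is done.

```bash
mkdir -p pics; ls; python3 - <<'E'
from station import *
import cv2
for n in("scene","top"):
    im=capture(n); cv2.imwrite(f"pics/{n}0.png",im); m=camera_model(n); print(n,m)
a=cv2.imread("pics/scene0.png");b=cv2.imread("pics/top0.png")
cv2.imwrite("pics/top0b.png",cv2.resize(b,(800,600),interpolation=cv2.INTER_CUBIC))
print(sense())
E
```

```text
pics
scene {'mtx': array([[362.33775714,   0.        , 255.4381903 ],
       [  0.        , 362.33775714, 189.46410434],
       [  0.        ,   0.        ,   1.        ]]), 'xyz': array([-0.18454904,  0.69903283,  0.76067535]), 'orientation': array([[-0.6139374 ,  0.50245197, -0.60878805],
       [-0.78933986, -0.39551766,  0.46958319],
       [-0.00484343,  0.76883535,  0.63942845]])}
top {'mtx': array([[455.11497408,   0.        , 261.45595684],
       [  0.        , 455.11497408, 186.63653062],
       [  0.        ,   0.        ,   1.        ]]), 'xyz': array([0.27645831, 0.20253311, 1.13168178]), 'orientation': array([[-0.02528828,  0.98512912, -0.16994449],
       [-0.99967959, -0.02473299,  0.0053841 ],
       [ 0.0011008 ,  0.17002619,  0.98543893]])}
{'time_s': 0.1, 'joints': array([-5.38815361e+01,  2.20867381e+01,  3.87503337e-01, -2.68162979e-02,
       -6.84116386e+01, -1.48149140e+01]), 'joint_velocities': array([ 0.02890483, -0.20151012,  0.2069016 ,  0.1629293 , -0.06021906,
        0.00715847]), 'effort': array([-6.06237518e-04, -3.91690457e+01,  1.87935090e+01,  4.23189104e+00,
        1.34394973e-02, -7.83267978e-05]), 'tcp_pos': array([ 0.22692983, -0.58191017,  0.29126023]), 'ee_rot': array([[-9.31731393e-01, -3.63147337e-01, -7.89082870e-04],
       [-3.63148187e-01,  9.31729619e-01,  1.81967882e-03],
       [ 7.44003657e-05,  1.98200589e-03, -9.99998033e-01]]), 'wrist_force': array([-0.47520744,  1.05218211,  0.76201246]), 'moment': array([-0.00235543, -0.011615  ,  0.02374165]), 'gripper_width': 0.9966100205262893}
```

View pics/top0b.png

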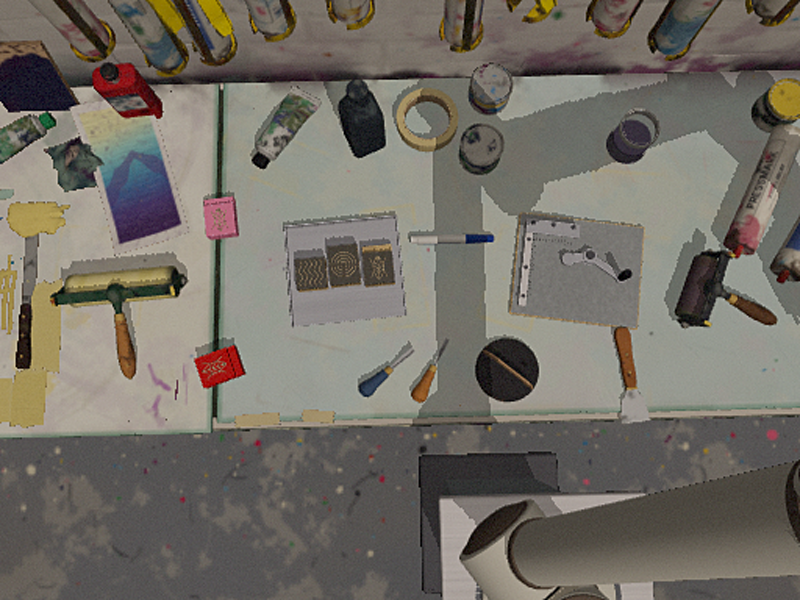

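View pics/scene0.png

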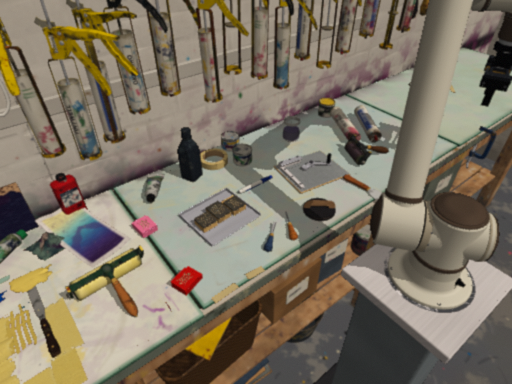

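The top view (800x600 scale) shows three dark blocks in the galley: waves at (310,270), rings at (343,263) and leaf at (378,262). The leaf block has a bare end at the top. The pink (221,217) and red (220,366) ones are decoys. The bed is at (577,270), with the head stop at the top, the fence on the left and the knob at about (625,275). I'll enlarge both areas to confirm.

```bash
python3 - <<'E'
import cv2,numpy as np
b=cv2.imread("pics/top0.png")
A=b[130:214,176:266];B=b[130:214,322:416]
c=np.hstack([cv2.resize(x,None,fx=4.3,fy=6,interpolation=cv2.INTER_CUBIC) if 0 else cv2.resize(x,None,fx=4.3,fy=4.3,interpolation=cv2.INTER_CUBIC) for x in(A,B)])
print(c.shape);cv2.imwrite("pics/crop1.png",c)
E
```

```text
(361, 791, 3)
```

View pics/crop1.png

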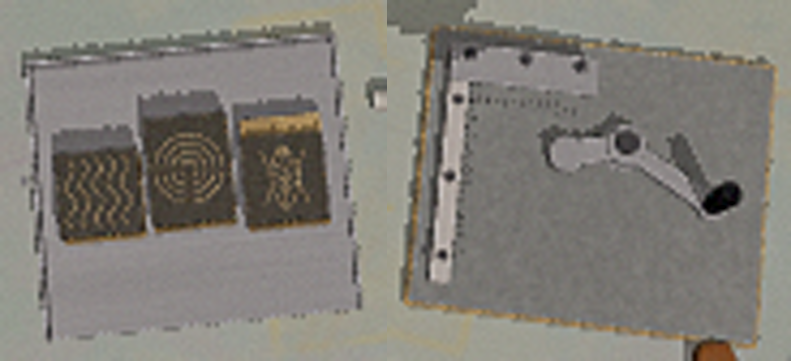

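The crop confirms it: the block at crop (285,172) with carved leaf has a tan bare step on its +x (upper) end. The rings (188,168) and waves (100,193) blocks have none. The dog's pivot is at crop (627,142), knob top about (722,196) and nose (563,150), so it stands partly open. Next I'll measure.

```bash
cat > h.py <<'E'
import cv2,numpy as np
from station import *
def ray(n,uv):
    m=camera_model(n);uv=np.atleast_2d(np.float64(uv))
    d=np.c_[uv,np.ones(len(uv))]@np.linalg.inv(m["mtx"]).T*[1,-1,-1]
    return m["xyz"],d@m["orientation"].T
def pt(n,uv,z):
    o,d=ray(n,uv);return (o+d*((z-o[2])/d[:,2:]))[:,:2]
def px(n,P):
    m=camera_model(n);c=(np.atleast_2d(P)-m["xyz"])@m["orientation"]*[1,-1,-1]
    q=c@m["mtx"].T;return q[:,:2]/q[:,2:]
def rect(n,cont,z):
    w=pt(n,cont.reshape(-1,2),z);r=cv2.minAreaRect((w*1000).astype(np.float32));return r
def rigid(obj,w):
    a=obj-obj.mean(0);b=w-w.mean(0)
    t=np.arctan2((a[:,0]*b[:,1]-a[:,1]*b[:,0]).sum(),(a*b).sum())
    R=np.array([[np.cos(t),-np.sin(t)],[np.sin(t),np.cos(t)]]);T=w.mean(0)-R@obj.mean(0)
    return t,R,T,(obj@R.T+T-w)
E
python3 - <<'E'
from h import *
b=cv2.imread("pics/top0.png")
cB=lambda p:(np.array(p)-[387,0])/4.3+[322,130]-.4
cA=lambda p:np.array(p)/4.3+[176,130]-.4
np.set_printoptions(precision=4,suppress=True)
# bed corners: obj frame
w=pt("top",cB([(432,28),(777,66),(757,343),(404,300)]),.008)
o=np.array([[.085,.1025],[.085,-.1025],[-.085,-.1025],[-.085,.1025]])
t,R,T,e=rigid(o,w);print("bed",t,T,"err\n",e)
inv=lambda p,z:(pt("top",cB(p),z)-T)@R
print("pivot",inv((627,142),.019),"knob top",inv((724,192),.054),"nose",inv((563,152),.019))
print("fence inner foot/top", inv([(466,84),(449,282)],.016), "headstop/lip edge",inv([(470,92),(596,95)],.030))
# lino
hsv=cv2.cvtColor(b,cv2.COLOR_BGR2HSV)
print(hsv[168,242],hsv[160,241],hsv[195,222])
m=cv2.inRange(hsv,(8,50,20),(30,255,110));m[:,:180]=0;m[:130]=0;m[205:]=0;m[:,265:]=0
m=cv2.morphologyEx(m,cv2.MORPH_CLOSE,np.ones((3,3)))
cs,_=cv2.findContours(m,0,1)
for c in cs:
    if cv2.contourArea(c)>100: print(cv2.boundingRect(c),rect("top",c,.025))
w=pt("top",cA([(240,137),(326,133),(331,224),(248,230)]),.025)
o=np.array([[.020,.024],[.020,-.024],[-.032,-.024],[-.032,.024]])
t,R,T,e=rigid(o,w);print("leaf block",t,T,"\n",e)
w=pt("top",cA([(24,62),(333,38)]),.012);d=w[0]-w[1];print("galley rim",w,np.arctan2(-d[0],d[1]))
E
```

```text
bed -0.14631330256800265 [ 0.5007 -0.0764] err
 [[ 0.0031 -0.0001]
 [ 0.0016  0.0002]
 [-0.0022 -0.0001]
 [-0.0025  0.    ]]
pivot [[ 0.0239 -0.0157]] knob top [[-0.0072 -0.0639]] nose [[0.0135 0.0208]]
fence inner foot/top [[ 0.048   0.0801]
 [-0.0703  0.0791]] headstop/lip edge [[0.0397 0.0794]
 [0.0467 0.0068]]
[20 94 81] [ 19 124 117] [ 15  11 139]
(189, 156, 63, 30) ((512.122802734375, 298.505126953125), (68.50008392333984, 153.8782501220703), 2.621612310409546)
leaf block 0.043841187650597156 [0.5122 0.2436] 
 [[-0.0016 -0.0012]
 [-0.0007  0.0007]
 [ 0.0011  0.0001]
 [ 0.0013  0.0003]]
galley rim [[0.5844 0.3972]
 [0.5944 0.2147]] 0.05515369852957195
```

```bash
python3 -m inch '[{"hand":0,"slide":[25.6,44.2,-10],"yaw":0.26},{"hand":0,"slide":[25.6,44.2,-10],"yaw":0.26},{"hand":0,"slide":[25.6,44.2,-10],"yaw":0.26},{"hand":0,"slide":[25.6,44.2,-10],"yaw":0.26},{"hand":0,"slide":[25.6,44.2,-10],"yaw":0.26},{"hand":0,"slide":[25.6,44.2,-10],"yaw":0.26},{"hand":0,"slide":[25.6,44.2,-10],"yaw":0.26},{"hand":0,"slide":[25.6,44.2,-10],"yaw":0.26},{"hand":0,"slide":[25.6,44.2,-10],"yaw":0.26},{"hand":0,"slide":[25.6,44.2,-10],"yaw":0.26}]'
python3 - <<'E'
from h import *
b=capture("scene");t=capture("top");cv2.imwrite("pics/s1.png",b);cv2.imwrite("pics/t1.png",t)
s=sense();print(s["time_s"],s["tcp_pos"],s["joints"])
# predicted knob pixels in both views
T=np.array([.5007,-.0764]);a=-.1463;R=np.array([[np.cos(a),-np.sin(a)],[np.sin(a),np.cos(a)]])
k=R@[-.008,-.065]+T;print(k,"knob top px",px("scene",[*k,.054]),px("top",[*k,.054]))
for p in([.085,.1025],[.085,-.1025],[-.085,-.1025],[-.085,.1025]):print(px("scene",[*(R@p+T),.008]))
m=cv2.imread("pics/scene0.png")[145:195,265:385]
cv2.imwrite("pics/crop2.png",np.vstack([cv2.resize(m,None,fx=6,fy=6,interpolation=cv2.INTER_CUBIC),cv2.resize(t[110:234,240:480],(720,297))]))
E
```

```text
time_s: 1.35
tcp_pos: [0.4833, -0.1393, 0.1917]
ee_rot: [[-0.806, -0.592, -0.001], [-0.592, 0.806, -0.0], [0.001, 0.001, -1.0]]
wrist_force: [-0.2, -0.2, 0.6]
gripper_width: 1.002
1.45 [ 0.48257553 -0.14080369  0.19217932] [ 2.26849126e+00  1.60825919e+01 -2.45085295e+01 -1.65989154e-03
 -4.94491204e+01 -5.61006766e+01]
[ 0.48330985 -0.13953939] knob top px [[329.31524154 153.60737953]] [[400.41318675 174.62620557]]
[[273.52927802 164.89329982]]
[[320.10796119 148.89234268]]
[[350.41041056 172.64016132]]
[[301.28120601 191.77219333]]
```

View pics/crop2.png

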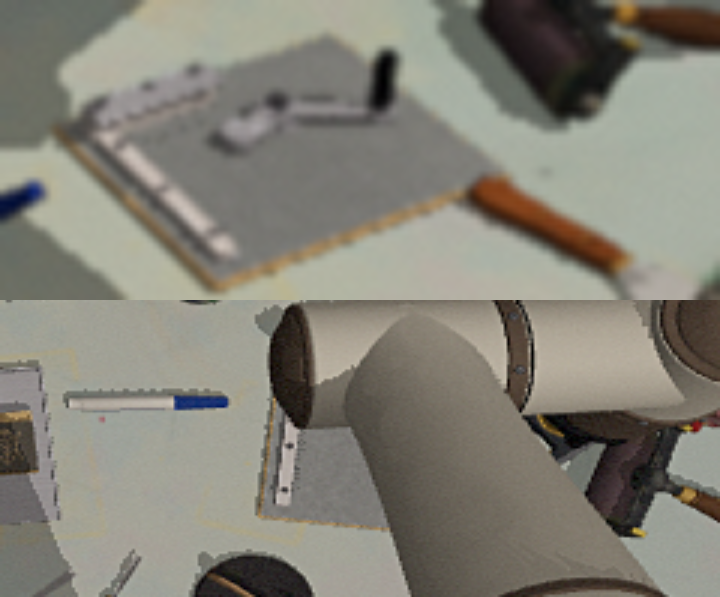

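Two views agree on the knob: the scene crop has its top at about (329,154) px, against (329.3,153.6) predicted. I'll descend and grip.

```bash
python3 -m inch '[{"hand":0,"slide":[0,0,-5],"yaw":0},{"hand":0,"slide":[0,0,-9.7],"yaw":0},{"hand":0,"slide":[0,0,-9.7],"yaw":0},{"hand":1,"slide":[0,0,-9.7],"yaw":0},{"hand":1,"slide":[0,0,-9.7],"yaw":0},{"hand":1,"slide":[0,0,-9.7],"yaw":0},{"hand":1,"slide":[0,0,-9.7],"yaw":0},{"hand":1,"slide":[0,0,-9.7],"yaw":0},{"hand":1,"slide":[0,0,-9.7],"yaw":0}]'
python3 - <<'E'
import numpy as np
a=-.1463;T=np.array([.5007,-.0764]);R=np.array([[np.cos(a),-np.sin(a)],[np.sin(a),np.cos(a)]])
from station import sense
p=sense()["tcp_pos"][:2];b=R.T@(p-T)-[.023,-.015];print("knob rel pivot",b,np.hypot(*b),np.degrees(np.arctan2(*b[::-1]))+360-225)
f=lambda q:R@[.06*np.cos(q+np.pi*1.25),.06*np.sin(q+np.pi*1.25)]
q0=np.arctan2(b[1],b[0])+2*np.pi-np.pi*1.25
for q in np.arange(.2,1.61,.15): print(round(q,2),(f(q)-f(q0))*100, f(q)*100)
E
```

```text
time_s: 2.58
tcp_pos: [0.4831, -0.1402, 0.0953]
ee_rot: [[-0.807, -0.591, -0.0], [-0.591, 0.807, 0.0], [0.0, 0.0, -1.0]]
wrist_force: [-0.0, 0.8, 1.0]
gripper_width: 0.402
knob rel pivot [-0.03115375 -0.05067853] 0.059488400583413634 13.419594156980423
0.2 [-0.15506568  0.13452592] [-4.0088046  -4.46424525]
0.35 [ 0.55707735 -0.41441369] [-3.29666158 -5.01318486]
0.5 [ 1.34325629 -0.85076798] [-2.51048264 -5.44953915]
0.65 [ 2.18581526 -1.16473736] [-1.66792367 -5.76350853]
0.8 [ 3.06583219 -1.34927077] [-0.78790673 -5.94804194]
0.95 [ 3.96354382 -1.40022399] [ 0.10980489 -5.99899516]
1.1 [ 4.85878946 -1.3164527 ] [ 1.00505053 -5.91522387]
1.25 [ 5.73146383 -1.09983824] [ 1.87772491 -5.69860941]
1.4 [ 6.56196855 -0.75524529] [ 2.70822963 -5.35401646]
1.55 [ 7.33165228 -0.29041268] [ 3.47791335 -4.88918385]
```

```bash
python3 -m inch '[{"hand":1,"slide":[0,0,0],"yaw":0},{"hand":1,"slide":[0,0,0],"yaw":0},{"hand":1,"slide":[0,0,0],"yaw":0},{"hand":1,"slide":[0,0,0],"yaw":0},{"hand":1,"slide":[0,0,0],"yaw":0},{"hand":1,"slide":[0,0,0],"yaw":0}]'
```

```text
time_s: 3.32
tcp_pos: [0.483, -0.1404, 0.0952]
ee_rot: [[-0.807, -0.591, -0.0], [-0.591, 0.807, -0.0], [0.0, -0.0, -1.0]]
wrist_force: [0.9, -2.9, -0.8]
gripper_width: 0.149
```

```bash
python3 -m inch '[{"hand":1,"slide":[0.55,-0.4,0],"yaw":0},{"hand":1,"slide":[1.35,-0.85,0],"yaw":0},{"hand":1,"slide":[2.2,-1.15,0],"yaw":0},{"hand":1,"slide":[3.05,-1.35,0],"yaw":0},{"hand":1,"slide":[3.95,-1.4,0],"yaw":0},{"hand":1,"slide":[4.85,-1.3,0],"yaw":0},{"hand":1,"slide":[5.75,-1.1,0],"yaw":0},{"hand":1,"slide":[6.55,-0.75,0],"yaw":0},{"hand":1,"slide":[7.05,-0.5,0],"yaw":0},{"hand":1,"slide":[7.05,-0.5,0],"yaw":0}]'
python3 -m inch '[{"hand":1,"slide":[0,0,0],"yaw":0},{"hand":0.6,"slide":[0,0,0],"yaw":0},{"hand":0.6,"slide":[0,0,0],"yaw":0},{"hand":0.6,"slide":[0,0,0],"yaw":0},{"hand":0.6,"slide":[0,0,0],"yaw":0}]'
```

```text
time_s: 4.58
tcp_pos: [0.5517, -0.1452, 0.0952]
ee_rot: [[-0.806, -0.591, -0.006], [-0.591, 0.806, 0.0], [0.005, 0.004, -1.0]]
wrist_force: [-6.2, -0.1, 4.8]
gripper_width: 0.155
time_s: 5.2
tcp_pos: [0.5539, -0.1453, 0.0952]
ee_rot: [[-0.807, -0.591, 0.001], [-0.591, 0.807, 0.0], [-0.0, -0.0, -1.0]]
wrist_force: [0.0, -0.3, 0.4]
gripper_width: 0.391
```

```bash
python3 -m inch '[{"hand":0.3,"slide":[0,0,6],"yaw":0},{"hand":0,"slide":[0,0,11],"yaw":0},{"hand":0,"slide":[-4.2,38.9,11],"yaw":0.985},{"hand":0,"slide":[-4.2,38.9,11],"yaw":0.985},{"hand":0,"slide":[-4.2,38.9,11],"yaw":0.985},{"hand":0,"slide":[-4.2,38.9,11],"yaw":0.985},{"hand":0,"slide":[-4.2,38.9,11],"yaw":0.985},{"hand":0,"slide":[-4.2,38.9,11],"yaw":0.985},{"hand":0,"slide":[-4.2,38.9,11],"yaw":0.985},{"hand":0,"slide":[-4.2,38.9,11],"yaw":0.985}]'
python3 - <<'E'
from h import *
b=capture("top");cv2.imwrite("pics/t2.png",b)
s=capture("scene");cv2.imwrite("pics/s2.png",s)
cv2.imwrite("pics/crop3.png",np.hstack([cv2.resize(b[125:215,325:415],(400,400),interpolation=cv2.INTER_CUBIC),cv2.resize(s[170:260,160:280],(400,300),interpolation=cv2.INTER_CUBIC)[:400]] if 0 else [cv2.resize(b[125:215,325:415],(400,400),interpolation=cv2.INTER_CUBIC),cv2.resize(cv2.imread("pics/scene0.png")[180:270,170:260],(400,400),interpolation=cv2.INTER_CUBIC)]))
c=np.array([.512,.2436]);a=.05;R=np.array([[np.cos(a),-np.sin(a)],[np.sin(a),np.cos(a)]])
for p in([.02,.024],[.02,-.024],[-.032,-.024],[-.032,.024]):print((px("scene",[*(R@p+c),.025])-[170,180])*400/90)
print(sense()["tcp_pos"])
E
```

```text
time_s: 6.45
tcp_pos: [0.5113, 0.2445, 0.2049]
ee_rot: [[0.047, -0.999, -0.0], [-0.999, -0.047, -0.0], [0.0, 0.0, -1.0]]
wrist_force: [-0.5, 0.3, -0.4]
gripper_width: 1.001
[[240.46314426  94.29886958]]
[[295.14964433  64.50376552]]
[[342.42587167 101.76723824]]
[[287.24849462 133.23171547]]
[0.51147942 0.242678   0.20501345]
```

View pics/crop3.png

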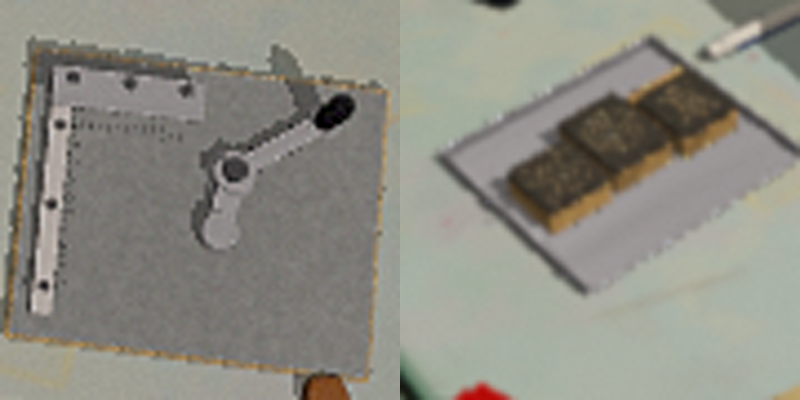

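The dog is well open, with its nose at crop (218,230) and knob at (337,108). The leaf block in the scene crop lies within about 1 px of the prediction. I'll take it by its ends.

```bash
python3 -m inch '[{"hand":0,"slide":[0,0,-6],"yaw":0},{"hand":0,"slide":[0,0,-10],"yaw":0},{"hand":0,"slide":[0,0,-12],"yaw":0},{"hand":0,"slide":[0,0,-12.8],"yaw":0},{"hand":0.5,"slide":[0,0,-12.8],"yaw":0},{"hand":0.5,"slide":[0,0,-12.8],"yaw":0},{"hand":0.5,"slide":[0,0,-12.8],"yaw":0},{"hand":0.5,"slide":[0,0,-12.8],"yaw":0},{"hand":0.5,"slide":[0,0,-12.8],"yaw":0},{"hand":0.5,"slide":[0,0,-12.8],"yaw":0}]'
```

```text
time_s: 7.8
tcp_pos: [0.5122, 0.2442, 0.0784]
ee_rot: [[0.047, -0.999, 0.002], [-0.999, -0.046, 0.001], [-0.001, -0.002, -1.0]]
wrist_force: [0.4, -1.1, 6.1]
gripper_width: 0.729
```

```bash
python3 -m inch '[{"hand":0.5,"slide":[0,0,2],"yaw":0},{"hand":0.5,"slide":[0,0,7],"yaw":0},{"hand":0.5,"slide":[-0.6,-4.8,8],"yaw":-0.04},{"hand":0.5,"slide":[-1.2,-9.6,8],"yaw":-0.08},{"hand":0.5,"slide":[-1.8,-14.4,8],"yaw":-0.12},{"hand":0.5,"slide":[-2.4,-19.2,8],"yaw":-0.16},{"hand":0.5,"slide":[-3,-24,8],"yaw":-0.194},{"hand":0.5,"slide":[-3.4,-26.8,8],"yaw":-0.194},{"hand":0.5,"slide":[-3.4,-26.8,8],"yaw":-0.194},{"hand":0.5,"slide":[-3.4,-26.8,5],"yaw":-0.194}]'
python3 - <<'E'
from h import *
b=capture("top");s=capture("scene")
cv2.imwrite("pics/crop4.png",np.hstack([cv2.resize(s[90:240,200:400],(800,600),interpolation=cv2.INTER_CUBIC)]))
E
```

```text
time_s: 9.05
tcp_pos: [0.4793, -0.0236, 0.1286]
ee_rot: [[-0.147, -0.989, 0.006], [-0.989, 0.147, 0.002], [-0.002, -0.006, -1.0]]
wrist_force: [0.8, 1.1, -2.1]
gripper_width: 0.731
```

View pics/crop4.png

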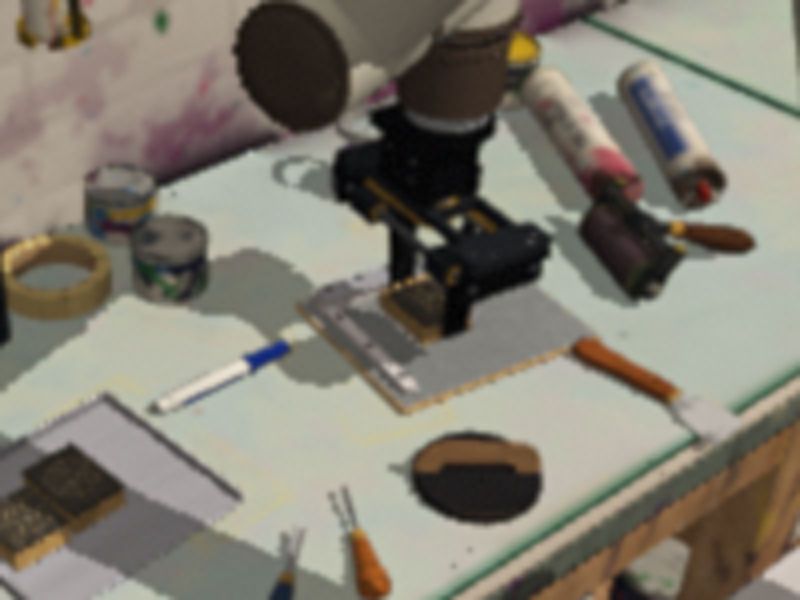

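The block hangs level between the fingers above the bed, around crop (420,305), clear of lip and fence. The other two are still in the galley at (60,500). Lowering.

```bash
python3 -m inch '[{"hand":0.5,"slide":[0,0,-3],"yaw":0},{"hand":0.5,"slide":[0,0,-4],"yaw":0},{"hand":0.5,"slide":[0,0,-4.2],"yaw":0},{"hand":0.5,"slide":[0,0,-4.3],"yaw":0},{"hand":0.5,"slide":[0,0,-4.3],"yaw":0}]'
```

```text
time_s: 9.78
tcp_pos: [0.478, -0.0241, 0.085]
ee_rot: [[-0.147, -0.989, 0.001], [-0.989, 0.147, 0.0], [-0.001, -0.001, -1.0]]
wrist_force: [-0.0, 0.1, -1.0]
gripper_width: 0.729
```

```bash
python3 -m inch '[{"hand":0.5,"slide":[0,0,-0.1],"yaw":0},{"hand":0.5,"slide":[0,0,-0.1],"yaw":0}]'; python3 -m inch '[{"hand":0.5,"slide":[0,0,-0.1],"yaw":0},{"hand":0.5,"slide":[0,0,-0.1],"yaw":0}]'
```

```text
time_s: 10.02
tcp_pos: [0.478, -0.0242, 0.0844]
ee_rot: [[-0.147, -0.989, 0.002], [-0.989, 0.147, 0.0], [-0.001, -0.002, -1.0]]
wrist_force: [-2.3, 0.7, 5.1]
gripper_width: 0.732
time_s: 10.28
tcp_pos: [0.478, -0.0241, 0.0844]
ee_rot: [[-0.147, -0.989, 0.002], [-0.989, 0.147, 0.0], [-0.0, -0.002, -1.0]]
wrist_force: [-6.0, 1.9, 13.8]
gripper_width: 0.735
```

```bash
python3 -m inch '[{"hand":0,"slide":[0,0,0],"yaw":0},{"hand":0,"slide":[0,0,0],"yaw":0},{"hand":0,"slide":[0,0,0],"yaw":0},{"hand":0,"slide":[0,0,0],"yaw":0},{"hand":0,"slide":[0,0,0],"yaw":0},{"hand":0,"slide":[0,0,4],"yaw":0},{"hand":0,"slide":[0,0,8],"yaw":0}]'
python3 -m inch '[{"hand":0,"slide":[-8,0,6],"yaw":-1.571},{"hand":0,"slide":[-8,0,6],"yaw":-1.571},{"hand":0,"slide":[-8,0,6],"yaw":-1.571},{"hand":0,"slide":[-8,0,6],"yaw":-1.571},{"hand":0,"slide":[-8,0,6],"yaw":-1.571},{"hand":0,"slide":[-8,0,6],"yaw":-1.571},{"hand":0,"slide":[-8,0,6],"yaw":-1.571},{"hand":0,"slide":[-8,0,6],"yaw":-1.571},{"hand":0,"slide":[-8,0,6],"yaw":-1.571},{"hand":0,"slide":[-8,0,6],"yaw":-1.571}]'
python3 - <<'E'
from h import *
b=capture("top");s=capture("scene");cv2.imwrite("pics/t5.png",b);cv2.imwrite("pics/s5.png",s)
cv2.imwrite("pics/crop5.png",np.hstack([cv2.resize(b[125:215,325:415],(400,400),interpolation=cv2.INTER_CUBIC),cv2.resize(s[130:220,255:345],(400,400),interpolation=cv2.INTER_CUBIC)]))
E
```

```text
time_s: 11.15
tcp_pos: [0.4773, -0.0244, 0.1627]
ee_rot: [[-0.147, -0.989, -0.002], [-0.989, 0.147, -0.001], [0.001, 0.002, -1.0]]
wrist_force: [1.5, -0.5, -0.1]
gripper_width: 0.998
time_s: 12.4
tcp_pos: [0.3974, -0.0243, 0.2222]
ee_rot: [[-0.989, 0.147, -0.0], [0.147, 0.989, -0.0], [0.0, -0.0, -1.0]]
wrist_force: [0.8, 0.3, 0.1]
gripper_width: 1.003
```

View pics/crop5.png

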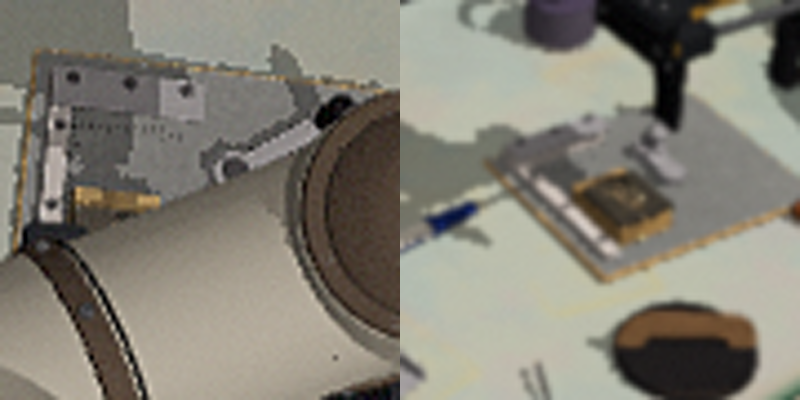

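The block lies flat and alone on the bed: its step is at top crop (76–158,190) and its lino at scene crop (625,205). I'll measure it and work out the shifts.

```bash
python3 - <<'E'
from h import *
np.set_printoptions(precision=4,suppress=True)
a=-.1463;T=np.array([.5007,-.0764]);R=np.array([[np.cos(a),-np.sin(a)],[np.sin(a),np.cos(a)]])
w=pt("top",np.array([(76,187),(160,194)])/4.444+[325,125]-.4,.025);print("step far corners in bed",(w-T)@R)
for c in([-.030,.048],):
    for p in([.02,.024],[.02,-.024],[-.032,-.024],[-.032,.024]):
        print((px("scene",[*(R@(np.array(p)+c)+T),.031])-[255,130])*4.444)
s=sense();print(s["tcp_pos"],s["joints"])
print("to block",(R@[-.030,.048]+T-s["tcp_pos"][:2])*100,"seat shift",R@[.053,.007]*100, "unit x",R[:,0],"y",R[:,1])
E
```

```text
step far corners in bed [[0.0013 0.0731]
 [0.003  0.0261]]
[[183.868  182.6202]]
[[235.804  163.8648]]
[[277.0466 199.7364]]
[[224.2055 219.5952]]
[ 0.3975 -0.0243  0.2222] [  20.1579    3.7432  -35.2325   -0.0022  -51.0294 -118.5844]
to block [ 8.0528 -0.0236] seat shift [ 5.3454 -0.0801] unit x [ 0.9893 -0.1458] y [0.1458 0.9893]
```

```bash
python3 -m inch '[{"hand":0.34,"slide":[4,0,0],"yaw":0},{"hand":0.34,"slide":[8.05,0.1,0],"yaw":0},{"hand":0.34,"slide":[8.05,0.1,0],"yaw":0},{"hand":0.34,"slide":[8.05,0.1,-5],"yaw":0},{"hand":0.34,"slide":[8.05,0.1,-9],"yaw":0},{"hand":0.34,"slide":[8.05,0.1,-12],"yaw":0},{"hand":0.34,"slide":[8.05,0.1,-13.2],"yaw":0},{"hand":0.34,"slide":[8.05,0.1,-13.2],"yaw":0}]'
```

```text
time_s: 13.5
tcp_pos: [0.4777, -0.0233, 0.0901]
ee_rot: [[-0.989, 0.147, -0.001], [0.147, 0.989, -0.0], [0.001, -0.001, -1.0]]
wrist_force: [0.5, 1.2, 0.4]
gripper_width: 0.659
```

```bash
python3 -m inch '[{"hand":0.7,"slide":[0,0,0],"yaw":0},{"hand":0.7,"slide":[0,0,0],"yaw":0},{"hand":0.7,"slide":[0,0,0],"yaw":0},{"hand":0.7,"slide":[0,0,0],"yaw":0}]'
```

```text
time_s: 14.0
tcp_pos: [0.4789, -0.023, 0.0915]
ee_rot: [[-0.989, 0.147, 0.003], [0.147, 0.989, 0.001], [-0.002, 0.001, -1.0]]
wrist_force: [-1.0, 0.5, 7.2]
gripper_width: 0.547
```

```bash
python3 -m inch '[{"hand":0.7,"slide":[0.7,-0.1,0],"yaw":0},{"hand":0.7,"slide":[1.4,-0.2,0],"yaw":0},{"hand":0.7,"slide":[2.1,-0.3,0],"yaw":0},{"hand":0.7,"slide":[2.8,-0.4,0],"yaw":0},{"hand":0.7,"slide":[3.5,-0.5,0],"yaw":0},{"hand":0.7,"slide":[4.2,-0.6,0],"yaw":0},{"hand":0.7,"slide":[4.7,-0.7,0],"yaw":0},{"hand":0.7,"slide":[4.95,-0.73,0],"yaw":0},{"hand":0.7,"slide":[4.95,-0.73,0],"yaw":0}]'
```

```text
time_s: 15.12
tcp_pos: [0.5262, -0.0311, 0.0915]
ee_rot: [[-0.989, 0.148, -0.003], [0.148, 0.989, -0.001], [0.003, -0.001, -1.0]]
wrist_force: [-4.4, -0.5, 10.9]
gripper_width: 0.549
```

Now small steps toward the head stop, watching force.

```bash
python3 -m inch '[{"hand":0.7,"slide":[0.2,-0.03,0],"yaw":0},{"hand":0.7,"slide":[0.2,-0.03,0],"yaw":0}]'; python3 -m inch '[{"hand":0.7,"slide":[0.2,-0.03,0],"yaw":0},{"hand":0.7,"slide":[0.2,-0.03,0],"yaw":0}]'
```

```text
time_s: 15.38
tcp_pos: [0.528, -0.0313, 0.0915]
ee_rot: [[-0.989, 0.148, -0.003], [0.148, 0.989, -0.001], [0.003, -0.001, -1.0]]
wrist_force: [-5.0, -0.5, 11.0]
gripper_width: 0.545
time_s: 15.62
tcp_pos: [0.5301, -0.0317, 0.0915]
ee_rot: [[-0.989, 0.148, -0.003], [0.148, 0.989, -0.001], [0.003, -0.001, -1.0]]
wrist_force: [-5.7, -0.1, 11.8]
gripper_width: 0.548
```

```bash
python3 -m inch '[{"hand":0.7,"slide":[0.1,-0.015,0],"yaw":0},{"hand":0.7,"slide":[0.1,-0.015,0],"yaw":0}]'; python3 -m inch '[{"hand":0.7,"slide":[0.1,-0.015,0],"yaw":0},{"hand":0.7,"slide":[0.1,-0.015,0],"yaw":0}]'; python3 -m inch '[{"hand":0.7,"slide":[0.1,-0.015,0],"yaw":0},{"hand":0.7,"slide":[0.1,-0.015,0],"yaw":0}]'
```

```text
time_s: 15.88
tcp_pos: [0.5309, -0.0318, 0.0915]
ee_rot: [[-0.989, 0.148, -0.004], [0.148, 0.989, -0.001], [0.003, -0.001, -1.0]]
wrist_force: [-6.6, -0.5, 10.6]
gripper_width: 0.547
time_s: 16.12
tcp_pos: [0.5314, -0.0319, 0.0915]
ee_rot: [[-0.989, 0.148, -0.005], [0.148, 0.989, -0.001], [0.004, -0.001, -1.0]]
wrist_force: [-7.2, 0.9, 13.5]
gripper_width: 0.548
time_s: 16.38
tcp_pos: [0.5316, -0.0319, 0.0915]
ee_rot: [[-0.989, 0.148, -0.007], [0.148, 0.989, -0.001], [0.006, -0.002, -1.0]]
wrist_force: [-9.7, 2.3, 13.9]
gripper_width: 0.545
```

```bash
python3 -m inch '[{"hand":0.7,"slide":[0.1,-0.015,0],"yaw":0},{"hand":0.7,"slide":[0.1,-0.015,0],"yaw":0}]'; python3 -m inch '[{"hand":0.7,"slide":[0.03,0.2,0],"yaw":0},{"hand":0.7,"slide":[0.06,0.4,0],"yaw":0},{"hand":0.7,"slide":[0.06,0.4,0],"yaw":0}]';  python3 -m inch '[{"hand":0.7,"slide":[0.015,0.1,0],"yaw":0},{"hand":0.7,"slide":[0.015,0.1,0],"yaw":0}]'
```

```text
time_s: 16.62
tcp_pos: [0.5317, -0.0319, 0.0915]
ee_rot: [[-0.989, 0.148, -0.009], [0.148, 0.989, -0.001], [0.008, -0.002, -1.0]]
wrist_force: [-11.3, 4.9, 17.5]
gripper_width: 0.547
time_s: 17.0
tcp_pos: [0.5321, -0.0304, 0.0915]
ee_rot: [[-0.989, 0.149, -0.01], [0.149, 0.989, -0.004], [0.009, -0.005, -1.0]]
wrist_force: [-9.8, -7.9, 15.9]
gripper_width: 0.547
time_s: 17.25
tcp_pos: [0.5322, -0.0298, 0.0915]
ee_rot: [[-0.989, 0.149, -0.01], [0.15, 0.989, -0.004], [0.01, -0.006, -1.0]]
wrist_force: [-9.2, -9.9, 17.5]
gripper_width: 0.547
```

```bash
python3 -m inch '[{"hand":0.7,"slide":[0,0,0.1],"yaw":0},{"hand":0.7,"slide":[0,0,0.1],"yaw":0}]'; python3 -m inch '[{"hand":0.7,"slide":[0.015,0.1,0],"yaw":0},{"hand":0.7,"slide":[0.03,0.2,0],"yaw":0},{"hand":0.7,"slide":[0.03,0.2,0],"yaw":0}]';  python3 -m inch '[{"hand":0.7,"slide":[0.015,0.1,0],"yaw":0},{"hand":0.7,"slide":[0.015,0.1,0],"yaw":0}]'
```

```text
time_s: 17.5
tcp_pos: [0.5323, -0.0291, 0.0916]
ee_rot: [[-0.989, 0.15, -0.01], [0.15, 0.989, -0.003], [0.009, -0.004, -1.0]]
wrist_force: [-7.0, -6.3, 9.6]
gripper_width: 0.544
time_s: 17.88
tcp_pos: [0.5326, -0.0271, 0.0916]
ee_rot: [[-0.989, 0.15, -0.01], [0.15, 0.989, -0.003], [0.009, -0.005, -1.0]]
wrist_force: [-7.9, -7.5, 10.8]
gripper_width: 0.547
time_s: 18.12
tcp_pos: [0.5327, -0.0261, 0.0915]
ee_rot: [[-0.989, 0.15, -0.01], [0.15, 0.989, -0.003], [0.009, -0.005, -1.0]]
wrist_force: [-7.2, -6.9, 10.1]
gripper_width: 0.547
```

```bash
for i in 1 2 3; do python3 -m inch '[{"hand":0.7,"slide":[0.015,0.1,0],"yaw":0},{"hand":0.7,"slide":[0.015,0.1,0],"yaw":0}]' | grep -v rot; done
```

```text
time_s: 18.38
tcp_pos: [0.5329, -0.0251, 0.0916]
wrist_force: [-6.7, -6.8, 10.6]
gripper_width: 0.546
time_s: 18.62
tcp_pos: [0.533, -0.0244, 0.0915]
wrist_force: [-7.7, -8.9, 9.9]
gripper_width: 0.545
time_s: 18.88
tcp_pos: [0.533, -0.0242, 0.0916]
wrist_force: [-7.0, -11.9, 10.4]
gripper_width: 0.548
```

```bash
python3 -m inch '[{"hand":0.7,"slide":[0.12,0.09,0],"yaw":0},{"hand":0.7,"slide":[0.12,0.09,0],"yaw":0},{"hand":0.7,"slide":[0.12,0.09,0],"yaw":0},{"hand":0.34,"slide":[0,0,0],"yaw":0},{"hand":0.34,"slide":[0,0,0],"yaw":0},{"hand":0.34,"slide":[0,0,0],"yaw":0},{"hand":0.34,"slide":[0,0,0],"yaw":0}]'; python3 -m inch '[{"hand":0.34,"slide":[0,0,4],"yaw":0},{"hand":0.34,"slide":[0,0,10],"yaw":0},{"hand":0.34,"slide":[-6,0,13],"yaw":0},{"hand":0.34,"slide":[-12,0,13],"yaw":0},{"hand":0.34,"slide":[-12,0,13],"yaw":0}]'
python3 - <<'E'
from h import *
b=capture("top");s=capture("scene");cv2.imwrite("pics/t6.png",b);cv2.imwrite("pics/s6.png",s)
cv2.imwrite("pics/crop6.png",np.hstack([cv2.resize(b[125:215,325:415],(400,400),interpolation=cv2.INTER_CUBIC),cv2.resize(s[130:220,255:345],(400,400),interpolation=cv2.INTER_CUBIC)]))
a=-.1463;T=np.array([.5007,-.0764]);R=np.array([[np.cos(a),-np.sin(a)],[np.sin(a),np.cos(a)]])
for p in([.02,.024],[.02,-.024],[-.032,-.024],[-.032,.024]):
  P=[*(R@(np.array(p)+[.023,.055])+T),.031];print((px("top",P)+.4-[325,125])*4.444,(px("scene",P)-[255,130])*4.444+[400,0])
E
```

```text
time_s: 19.75
tcp_pos: [0.5369, -0.0207, 0.0911]
ee_rot: [[-0.989, 0.148, -0.001], [0.148, 0.989, -0.0], [0.001, -0.001, -1.0]]
wrist_force: [-1.9, -2.0, -0.5]
gripper_width: 0.66
time_s: 20.38
tcp_pos: [0.4135, -0.0209, 0.2216]
ee_rot: [[-0.989, 0.146, 0.001], [0.146, 0.989, 0.001], [-0.0, 0.002, -1.0]]
wrist_force: [0.0, -0.3, 0.4]
gripper_width: 0.662
[[ 74.12248371 111.22599563]] [[537.50648116 149.68538222]]
[[159.53894102 121.3069469 ]] [[588.752088   131.88772774]]
[[151.67887295 211.68320556]] [[627.55708715 165.89284864]]
[[ 65.60162005 201.44845688]] [[575.4144352  184.70867943]]
```

View pics/crop6.png

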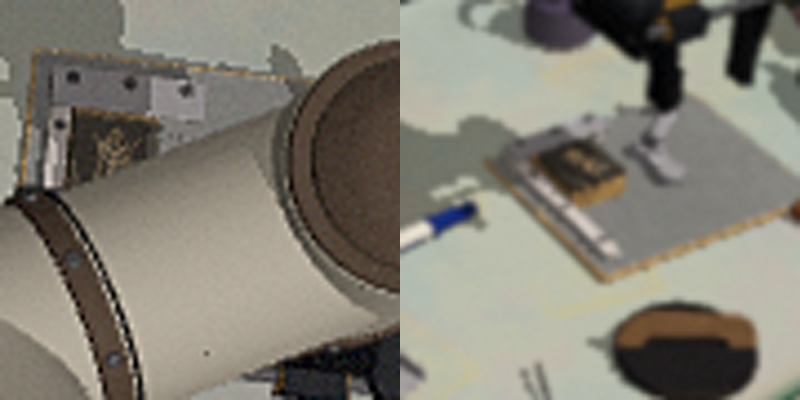

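The block is home: its lino edge meets the lip at top crop (72–160,112), within about 1 px of the prediction, and its side is against the fence. The dog's nose is still open at scene crop (665,165). I'll go for the knob.

```bash
python3 - <<'E'
import numpy as np
a=-.1463;R=np.array([[np.cos(a),-np.sin(a)],[np.sin(a),np.cos(a)]])
f=lambda q:R@[6*np.cos(q+np.pi*1.25),6*np.sin(q+np.pi*1.25)]
for q in(1.3,1.15,1,.85,.7,.55,.4,.3,.2,.1,0,-.08,-.16):print(q,(f(q)-f(1.45)).round(2),(f(q)-f(.3)).round(2))
E
python3 -m inch '[{"hand":0.4,"slide":[5,-12.4,2],"yaw":0.785},{"hand":0.4,"slide":[13.9,-12.4,2],"yaw":0.785},{"hand":0.4,"slide":[13.9,-12.4,2],"yaw":0.785},{"hand":0.4,"slide":[13.9,-12.4,2],"yaw":0.785},{"hand":0.4,"slide":[13.9,-12.4,0],"yaw":0.785},{"hand":0.4,"slide":[13.9,-12.4,-4],"yaw":0.785},{"hand":0.4,"slide":[13.9,-12.4,-4],"yaw":0.785}]'
python3 - <<'E'
from h import *
s=capture("scene");cv2.imwrite("pics/crop7.png",cv2.resize(s[110:210,270:370],(600,600),interpolation=cv2.INTER_CUBIC))
E
```

```text
1.3 [-0.81 -0.39] [ 5.7  -0.76]
1.15 [-1.67 -0.65] [ 4.84 -1.02]
1 [-2.56 -0.77] [ 3.95 -1.14]
0.85 [-3.46 -0.77] [ 3.05 -1.14]
0.7 [-4.35 -0.63] [ 2.17 -1.  ]
0.55 [-5.21 -0.36] [ 1.31 -0.73]
0.4 [-6.01  0.04] [ 0.5  -0.33]
0.3 [-6.52  0.37] [0. 0.]
0.2 [-6.98  0.75] [-0.47  0.38]
0.1 [-7.41  1.17] [-0.89  0.8 ]
0 [-7.79  1.63] [-1.27  1.26]
-0.08 [-8.06  2.03] [-1.54  1.66]
-0.16 [-8.3   2.45] [-1.78  2.08]
time_s: 21.35
tcp_pos: [0.5561, -0.1449, 0.1777]
ee_rot: [[-0.804, -0.594, -0.007], [-0.594, 0.804, 0.0], [0.005, 0.004, -1.0]]
wrist_force: [-0.6, -0.0, -0.3]
gripper_width: 0.6
```

View pics/crop7.png

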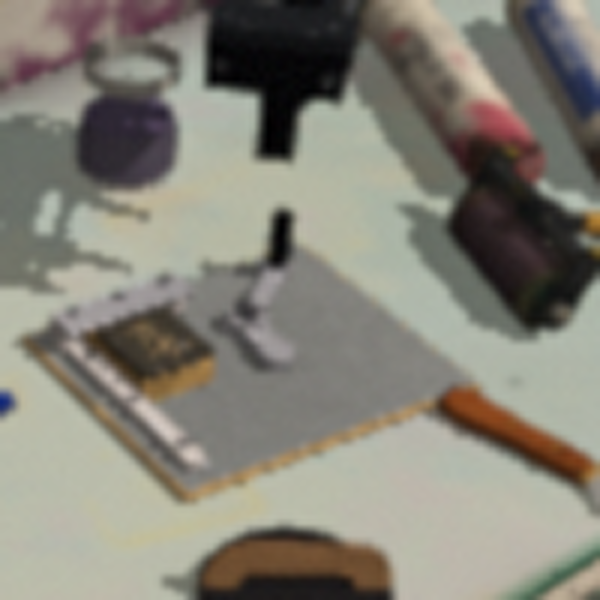

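The knob (crop (282,212)) stands under the fingers (277,150), ready to descend and grip.

```bash
python3 -m inch '[{"hand":0.4,"slide":[0,0,-5],"yaw":0},{"hand":0.4,"slide":[0,0,-8.7],"yaw":0},{"hand":0.4,"slide":[0,0,-8.7],"yaw":0},{"hand":1,"slide":[0,0,-8.7],"yaw":0},{"hand":1,"slide":[0,0,-8.7],"yaw":0},{"hand":1,"slide":[0,0,-8.7],"yaw":0},{"hand":1,"slide":[0,0,-8.7],"yaw":0},{"hand":1,"slide":[0,0,-8.7],"yaw":0},{"hand":1,"slide":[0,0,-8.7],"yaw":0},{"hand":1,"slide":[0,0,-8.7],"yaw":0}]'
```

```text
time_s: 22.65
tcp_pos: [0.5548, -0.143, 0.0947]
ee_rot: [[-0.804, -0.594, -0.003], [-0.594, 0.804, 0.002], [0.001, 0.004, -1.0]]
wrist_force: [-4.7, 10.4, 7.9]
gripper_width: 0.152
```

```bash
python3 -m inch '[{"hand":1,"slide":[-0.8,-0.3,0],"yaw":0},{"hand":1,"slide":[-1.65,-0.55,0],"yaw":0},{"hand":1,"slide":[-2.55,-0.7,0],"yaw":0},{"hand":1,"slide":[-3.45,-0.7,0],"yaw":0},{"hand":1,"slide":[-4.35,-0.55,0],"yaw":0},{"hand":1,"slide":[-5.2,-0.3,0],"yaw":0},{"hand":1,"slide":[-6,0.05,0],"yaw":0},{"hand":1,"slide":[-6.5,0.4,0],"yaw":0},{"hand":1,"slide":[-6.5,0.4,0],"yaw":0}]'
python3 -m inch '[{"hand":1,"slide":[-0.45,0.4,0],"yaw":0},{"hand":1,"slide":[-0.9,0.8,0],"yaw":0},{"hand":1,"slide":[-1.3,1.25,0],"yaw":0},{"hand":1,"slide":[-1.3,1.25,0],"yaw":0}]'
```

```text
time_s: 23.78
tcp_pos: [0.4895, -0.143, 0.0947]
ee_rot: [[-0.804, -0.594, -0.004], [-0.594, 0.804, -0.002], [0.004, 0.0, -1.0]]
wrist_force: [-3.6, -11.6, 2.4]
gripper_width: 0.146
time_s: 24.28
tcp_pos: [0.477, -0.1298, 0.0945]
ee_rot: [[-0.805, -0.594, -0.002], [-0.594, 0.805, -0.002], [0.003, 0.0, -1.0]]
wrist_force: [-1.9, -8.3, 2.2]
gripper_width: 0.153
```

```bash
python3 -m inch '[{"hand":1,"slide":[-0.15,0.2,0],"yaw":0},{"hand":1,"slide":[-0.3,0.4,0],"yaw":0},{"hand":1,"slide":[-0.3,0.4,0],"yaw":0},{"hand":1,"slide":[-0.3,0.4,0],"yaw":0}]'
```

```text
time_s: 24.78
tcp_pos: [0.4742, -0.1262, 0.0945]
ee_rot: [[-0.804, -0.594, -0.002], [-0.594, 0.804, -0.002], [0.003, -0.0, -1.0]]
wrist_force: [-1.1, -11.2, 1.1]
gripper_width: 0.152
```

```bash
python3 -m inch '[{"hand":0.6,"slide":[0.15,-0.2,0],"yaw":0},{"hand":0.6,"slide":[0.15,-0.2,0],"yaw":0},{"hand":0.6,"slide":[0.15,-0.2,0],"yaw":0},{"hand":0.6,"slide":[0.15,-0.2,0],"yaw":0},{"hand":0.6,"slide":[0.15,-0.2,0],"yaw":0},{"hand":0.6,"slide":[0.15,-0.2,4],"yaw":0},{"hand":0.6,"slide":[0.15,-0.2,10],"yaw":0},{"hand":0.6,"slide":[0.15,-6,14],"yaw":0},{"hand":0.6,"slide":[-1,-12,14],"yaw":0},{"hand":0.6,"slide":[-2,-18,14],"yaw":0}]'
python3 -m inch '[{"hand":0.6,"slide":[-6,-6,3],"yaw":0},{"hand":0.6,"slide":[-10,-12,5],"yaw":0},{"hand":0.6,"slide":[-14,-18,5],"yaw":0},{"hand":0.6,"slide":[-14,-22,5],"yaw":0},{"hand":0.6,"slide":[-14,-22,5],"yaw":0}]'
python3 - <<'E'
from h import *
b=capture("top");s=capture("scene")
cv2.imwrite("pics/t8.png",b);cv2.imwrite("pics/crop8.png",np.hstack([cv2.resize(b[125:215,325:415],(400,400),interpolation=cv2.INTER_CUBIC),cv2.resize(s[130:220,255:345],(400,400),interpolation=cv2.INTER_CUBIC)]))
E
```

```text
time_s: 26.02
tcp_pos: [0.4558, -0.3022, 0.2355]
ee_rot: [[-0.803, -0.596, 0.003], [-0.596, 0.803, -0.001], [-0.002, -0.002, -1.0]]
wrist_force: [0.9, -0.1, -0.4]
gripper_width: 0.403
time_s: 26.65
tcp_pos: [0.3142, -0.5232, 0.2839]
ee_rot: [[-0.806, -0.592, -0.0], [-0.592, 0.806, -0.0], [0.0, 0.0, -1.0]]
wrist_force: [-0.3, 0.8, -0.0]
gripper_width: 0.397
```

View pics/crop8.png

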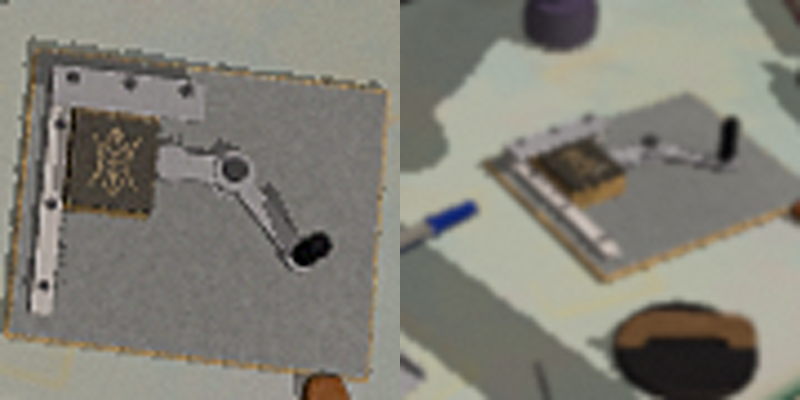

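The block sits in the corner (lino at crop (110,162)) with the nose pressing its long side at (158,163) and the knob at (314,247). I'll check it numerically, and the galley too.

```bash
python3 - <<'E'
from h import *
b=cv2.imread("pics/t8.png");b0=cv2.imread("pics/top0.png")
np.set_printoptions(precision=4,suppress=True)
a=-.1463;T=np.array([.5007,-.0764]);R=np.array([[np.cos(a),-np.sin(a)],[np.sin(a),np.cos(a)]])
B=lambda p,z:(pt("top",np.array(p)/4.444+[325,125]-.4,z)-T)@R
k=B([(318,243)],.054)[0];p=B([(236,169)],.019)[0];n=B([(160,161)],.019)[0];print("knob",k,"pivot",p,"angle",np.arctan2(*(k-p)[::-1])+2*np.pi-1.25*np.pi)
w=B([(73,108),(160,117),(150,217),(65,210)],.031);o=np.array([[.02,.024],[.02,-.024],[-.032,-.024],[-.032,.024]])
t,_,c,e=rigid(o,w);print("block in bed",c,t)
d=cv2.absdiff(b,b0)[140:205,180:232];print("galley diff (other blocks)",d.mean(),d.max(2).mean())
print(sense()["time_s"])
E
```

```text
knob [-0.0207 -0.0556] pivot [ 0.024  -0.0164] angle -0.06511368812490925
block in bed [0.0221 0.0554] 0.012110231456556647
galley diff (other blocks) 3.2238658777120315 4.521893491124261
26.75
```

```bash
python3 -c "
from station import *
print(finish_job())"
```

```text
the job is handed in; nothing more can be done
None
```

I locked the stepped leaf block in the corner of the bed and handed the job in at about 27 s of the 72 s allowed; no verdict was reported.

I swung the dog open to about 1.45 rad, then lifted the block out of the galley by its ends and let it go on the bed. I then took it by its long sides and slid it under the lip until the force rose at the head stop and then at the fence. Last, I swung the dog shut past centre and moved the arm away.

| Last check | Measured | Wanted |
|---|---|---|
| Block centre in the bed's frame | about (22, 55) mm | (23, 55) mm |
| Block squareness | 0.012 rad | under 0.04 rad |
| Dog angle | about -0.04 rad (from the knob's position while held), -0.065 rad (from the last picture) | under 0.12 rad |
| Other two blocks | their part of the picture barely changed | within 30 mm of their starts |

- **Accuracy:** the camera check is only good to about 2 mm, the same as the tolerance. My bed estimate also disagreed with the arm's readings at the seat by about 1.4 mm.
- **Squeeze not measured:** I could not measure the clamping force on the block directly. I infer it from the nose being in contact, the dog being past centre, and about 11 N at the wrist at the end of closing.

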